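# Clear the soldering jig and hold its sprung arm at the stop

## Robot

A 6-joint arm with a two-finger parallel gripper is mounted at the origin on the work surface. World frame = base frame: x ahead of the robot, y to its left, z up, the work surface at z = 0. Lengths are in mm, angles in rad, forces in N, time in s.
With the tool pointing down it reaches from about 350 to 725 mm from the base axis. Payload 6 kg.
Tool frame: the origin (TCP) lies on the mounting face of the last link; the fingertips stand 173 mm ahead of it and the grasp point (between the pads) lies 155 mm ahead of it; x points along the fingers, z is the direction in which the jaws open and shut, and the axes are right-handed (so a half turn about x gives the same grasp; the last joint's range is limited). The gripper opens to 85 mm and grips with 20 to 120 N. Pads are 22 mm wide; open, the fingers measure 114 mm over their backs; the gripper's body (76 mm by 85 mm) begins 54 mm behind the grasp point. The pads swing forward as they close: fully open they stand 13 mm farther back than shut.
Start: joints at [1.536, 0.04, 0.085, 0, -1.615, -0.334], TCP at [216.271, 559.661, 404.661] pointing down, gripper open.
Joint ranges: [-2.56, 2.56], [-1.29, 2.01], [-1.08, 1.49], [-3.29, 1.98], [-2.81, -0.18], [-2.99, 2.99]. Speed limits (rad/s): [2.57, 2.57, 3.01, 3.14, 3.14, 3.14].

## Interface

Orientations are given as a unit quaternion [x, y, z, w].
In Python, from station import robot gives the robot as it stands.
- The arm moves only by the shell command python3 -m crank 'ROWS' [OPENING] [FORCE]. ROWS is JSON, a list of rows, each a list of 2 entries, a list of its own where there are three numbers: the shift along the tool's x, y, z in cm, then the turn about the tool's x in degrees. In form: [[[x, y, z], twist], ...]. A call has exactly 5 rows; each row is the pose to reach, as a shift and turn from the pose measured when the call began, along the tool's axes at that moment; what a row does not reach only later rows make up. A row lasts 1/10 s, in which the tool goes at most 50 mm and 8.59 degrees, less where a joint would pass 70% of its speed; a pose out of reach is approached as far as the arm can. A call with a gripper value outside its range is refused whole. OPENING is the opening in per cent of the stroke, from 0 (shut) to 100 (fully open), set as the call begins (- or left out, the last holds). The fingers move at their own pace and stop on an object; FORCE is the grip in N (left out, the last holds). Time passes only in rows, so rows that repeat a pose let the fingers close, or fill a call up. It gives the time, the measured TCP pose, the force and the opening at its end, in the units of the state.
- robot.state(): the state, without advancing time (a new reading comes with each control period).
- robot.snapshot(name): name is "side" or "top"; returns a dict with "frame" (400x640x3 uint8, blue, green, red), "fx", "fy", "cx", "cy" (pixels), "cam_to_world" (4x4, takes a point from camera to world coordinates). Camera axes: x right, y up, looking along -z (the intrinsics and any distortion apply to the point x, -y, -z); pixel columns grow to the right and rows downward; lengths in mm; the calibration is good to about 2 mm. A picture is of the moment at which its call begins. There is no depth.
- robot.hand_in(): hands the job in, once; it reports no verdict.
The state is a dict: "time": time; "q": joint angles; "qvel": joint speeds; "effort": joint torques, N m; "tcp_pos": TCP position; "orientation": TCP orientation; "force": force on the tool from outside, world axes, zero at the start; "wrist_torque": the same for the moment, N m; "gripper_width": opening from 0.0 (shut) to 1.0 (fully open).
Only numpy, scipy, OpenCV 4.12 (cv2) and the standard library are available. Lean on these libraries where they do the work, as an engineer would, in place of code of your own. Each camera call takes 0.05 s, during which the arm holds its last target. There are 200 camera calls.

## Task

Pick up the wooden scraper block and with it scrape all three silver offcuts off the steel plate of the soldering jig into the tray along the plate's edge, never touching the offcuts with the gripper; then stand the block upright on the bench again and let go of it. Only once the plate is clear, take the upright handle of the jig's sprung arm and swing the arm round over the plate until it is fully against its stop, and finish while still holding it there (the spring swings it back if it is let go). Leave the other things on the bench where they are.

Things in the scene. Friction and masses are not known exactly. Their poses are not given: they have to be found in the camera images.
- jig: soldering jig fixed to the bench: a dark steel plate 24 mm thick with a catch tray along its -y side. Origin on the bench top (z = 0), z up. Plate: x -80 to 110, y -75 to 75 mm, top at z = 24 mm. Only the arm's pivot (x 85, y 0, up to z = 64 mm) and a 10 mm thick stop post (x 60, y -18, up to z = 44 mm) stand up from it. Offcuts start within x -65 to 12, y -48 to 43 mm.
- tray_floor (a point): centre of the catch tray's floor, 4 mm above the bench. The open sheet-metal tray adjoins the plate: in the jig's frame x -80 to 110, y -75 to -149 mm; outer rim 26 mm above the bench, no rim on the plate side.
- pin_top (a point): centre of the top end of the round handle pin, 14 mm diameter, that stands from 40 to 82 mm above the bench on the free end of the sprung arm, 120 mm from the pivot axis. The arm is a steel cage (two parallel plates, rollers between; 20 mm wide, 125 mm long) that turns level about the jig's vertical pivot; underside 28, top 40 mm above the bench.
- pivot_axis (a point): point on the arm's vertical pivot axis, at the height of the plate top.
- swing_arm (a joint): angle of the sprung arm, rad: 0 at rest, pointing to the jig's +y (1.70 counter-clockwise from the jig's +x); grows counter-clockwise from above to 1.40 at the stop, where it lies over the plate pointing to the jig's -x. The spring always pulls back to 0: about 1.7 N at the handle at the start of the swing, 5.5 N at the stop.
- scraper: wooden scraper block, 0.15 to 0.31 kg, standing on its flat underside. Base 30 (x) by 100 (y) by 22 mm high, on it a centred upright rib to hold, 16 (x) by 60 (y) mm, from 22 to 62 mm high. Origin at the centre of the underside, z up, y along the block.
- chip_square: loose silver offcut, a block 15 x 14 x 8 mm, 16 g, lying flat on the jig plate. Origin at the centre of its underside.
- chip_round: loose silver offcut, a disc of 16 mm diameter, 8 mm thick, 16 g, lying flat on the jig plate. Origin at the centre of its underside.
- chip_bar: loose silver offcut, a bar 10 x 20 x 8 mm, 16 g, lying flat on the jig plate. Origin at the centre of its underside.
- finial: bystander: silver candelabrum finial, 68 mm wide foot, 92 mm tall, on the bench; origin at the centre of its underside.
- hook_weight: bystander: round iron weight, 112 mm wide, 48 mm high, with a thin hooked rod up to 166 mm; origin at the centre of its underside.
- matchbox: bystander: cardboard box 55 x 110 x 22 mm lying on the bench; origin at the centre of its underside.
Not all that is in view belongs to the job. What is shaped like the scraper but blue is not meant.

How it is judged:
By the outcome, as a careful person would: the job done as asked, in the order asked, and still so for the second after the job is handed in, while the arm keeps its last pose, push and grip.
It also fails if it takes over 64 s, if anything falls off the work surface, if the arm or the gripper's body presses on something with over 40 N, if the wrist force passes 120 N, or if a joint passes its speed limit or range.

## Working session

There is one attempt and no reset: what is moved stays moved. The work goes in short steps, Python scripts to look and compute and a shell command to move; the robot and the scene stay as the last step left them, time stands still between calls to the robot, and variables do not carry over. Pictures are saved under pics/ and viewed, about 8 in all and at most 12, crops included, and the job is handed in when it is done.

```bash
ls; mkdir -p pics; python3 - <<'E'
from station import robot
import cv2, numpy as np
print(robot.state())
for n in("top","side"):
    s=robot.snapshot(n); cv2.imwrite(f"pics/{n}0.png",s["frame"])
    print(n,{k:v for k,v in s.items() if k!="frame"})
E
```

```text
pics
{'time': 0.0, 'q': array([ 1.53570865e+00,  4.08371522e-02,  8.38192243e-02, -4.43819184e-04,
       -1.61548394e+00, -3.33680287e-01]), 'qvel': array([-0.00019239,  0.00126175,  0.0003637 ,  0.00024766,  0.00027083,
       -0.00017438]), 'effort': array([-8.51218761e-05, -3.68195486e+01,  3.47424030e+01,  6.93253264e+00,
       -5.26757605e-03,  1.00168556e-06]), 'tcp_pos': array([216.19019611, 559.68541468, 403.67275211]), 'orientation': array([-0.58270675, -0.39946777,  0.58367539, -0.40025165]), 'force': array([-0.03443719,  0.11135762, -0.04192907]), 'wrist_torque': array([ 0.02261901, -0.01019164, -0.04949545]), 'gripper_width': 0.9980064998970708}
top {'fx': 428.43489298389403, 'fy': 428.43489298389403, 'cx': 322.67627360318977, 'cy': 206.23844607156184, 'cam_to_world': array([[-6.79230503e-03,  9.88193110e-01, -1.53062870e-01,
         3.48593756e+02],
       [-9.99741630e-01, -1.00310614e-02, -2.03973419e-02,
        -1.81364127e+01],
       [-2.16918958e-02,  1.52884778e-01,  9.88005924e-01,
         1.45439438e+03],
       [ 0.00000000e+00,  0.00000000e+00,  0.00000000e+00,
         1.00000000e+00]])}
side {'fx': 366.6384288209334, 'fy': 366.6384288209334, 'cx': 316.38214767654665, 'cy': 195.07312313077358, 'cam_to_world': array([[-7.64325103e-01,  4.50787301e-01, -4.61083449e-01,
         1.45236143e+02],
       [-6.44818376e-01, -5.29821818e-01,  5.50906620e-01,
         5.32070321e+02],
       [ 4.04963696e-03,  7.18386839e-01,  6.95632050e-01,
         7.59181720e+02],
       [ 0.00000000e+00,  0.00000000e+00,  0.00000000e+00,
         1.00000000e+00]])}
```

View pics/top0.png

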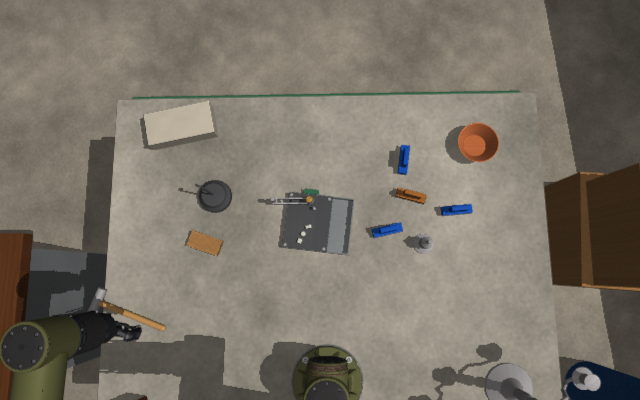

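View pics/side0.png

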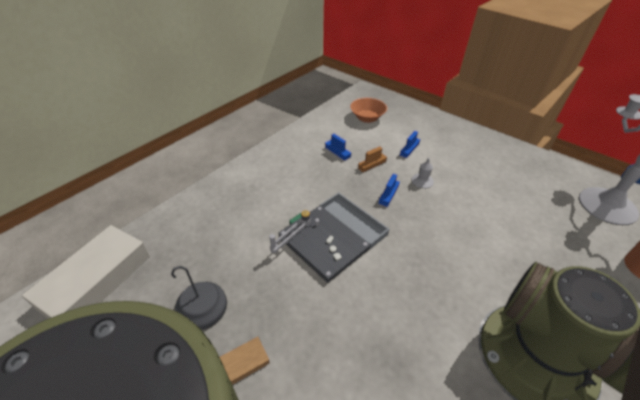

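Top view: robot base at (325,380). The jig plate is about (280–352, 193–254), with its tray on the right. The chips are near (300–309, 226–241), the sprung arm points left at (262–310, 200), and the wooden scraper is at (410,195) among three blue ones. The finial is at (423,243) and the hook weight at (213,195).

```bash
cat > h.py <<'E'
import numpy as np, cv2
from station import robot
def ray(s,u,v):
    T=s["cam_to_world"]; d=np.array([(u-s["cx"])/s["fx"],-(v-s["cy"])/s["fy"],-1.])
    return T[:3,3],T[:3,:3]@d
def plane(s,u,v,z):
    o,d=ray(s,u,v); return o+d*(z-o[2])/d[2]
def tri(a,pa,b,pb):
    o1,d1=ray(a,*pa);o2,d2=ray(b,*pb)
    t=np.linalg.lstsq(np.c_[d1,-d2],o2-o1,rcond=None)[0]
    p,q=o1+d1*t[0],o2+d2*t[1]; return (p+q)/2,np.linalg.norm(p-q)
def proj(s,p):
    T=s["cam_to_world"]; c=T[:3,:3].T@(np.array(p,float)-T[:3,3])
    return np.array([s["cx"]+s["fx"]*c[0]/-c[2],s["cy"]-s["fy"]*c[1]/-c[2]])
def crop(s,name,x,y,w,h,k):
    cv2.imwrite(name,cv2.resize(s["frame"][y:y+h,x:x+w],None,fx=k,fy=k,interpolation=cv2.INTER_CUBIC))
E
python3 - <<'E'
from h import *
t=robot.snapshot("top");s=robot.snapshot("side")
a=cv2.resize(t["frame"][145:265,250:450],None,fx=4,fy=4,interpolation=cv2.INTER_CUBIC)
cv2.imwrite("pics/tc.png",a)
crop(s,"pics/sc.png",250,130,190,150,4)
for n,c in(("top",t),("side",s)):
    hsv=cv2.cvtColor(c["frame"],cv2.COLOR_BGR2HSV)
    for nm,lo,hi in(("wood",(5,120,60),(20,255,255)),("white",(0,0,185),(180,60,255))):
        m=cv2.inRange(hsv,lo,hi)
        nn,_,st,ce=cv2.connectedComponentsWithStats(m)
        for i in range(1,nn):
            if 6<st[i,4]<900 and 250<ce[i][0]<450 and 130<ce[i][1]<290: print(n,nm,st[i],ce[i])
E
```

```text
top wood [396 188  31  15 260] [410.96923077 195.01538462]
top wood [306 196   7   7  35] [308.77142857 198.91428571]
top white [306 225   5   3  10] [308.5 226.1]
top white [301 232   4   4  11] [302.81818182 233.18181818]
top white [298 239   4   4  12] [299.25       240.33333333]
side wood [359 148  27  23 326] [372.26687117 159.28834356]
side wood [302 212   7   5  18] [305.22222222 214.38888889]
side white [332 247   3   3   8] [332.875 247.875]
side white [335 254   5   4  12] [337.  255.5]
```

View pics/tc.png

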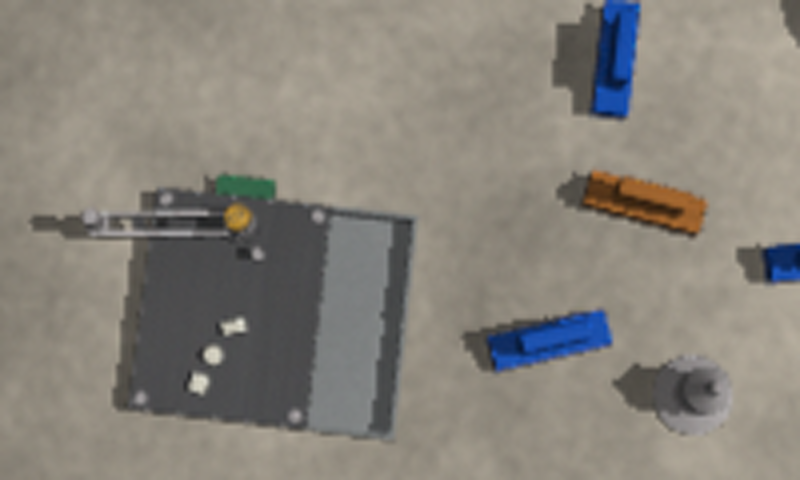

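View pics/sc.png

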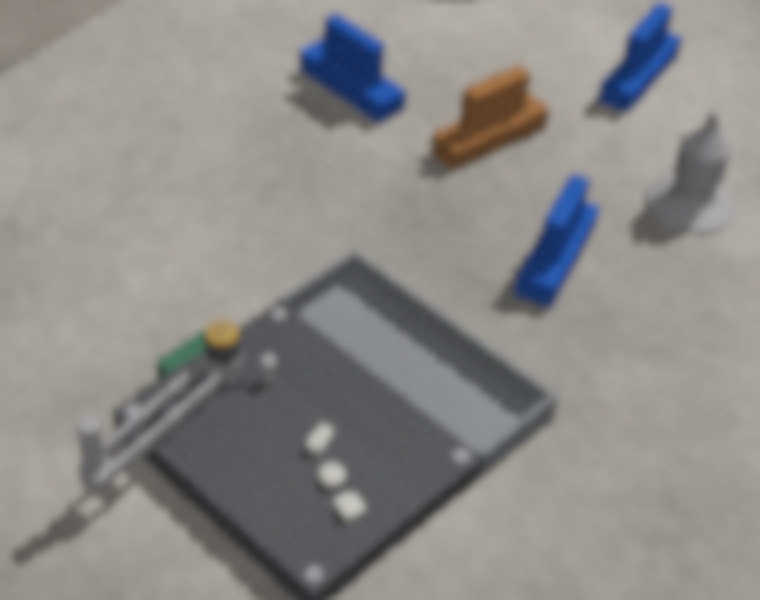

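```bash
python3 - <<'E'
from h import *
t=robot.snapshot("top");s=robot.snapshot("side")
T=lambda u,v:(250+(u+.5)/4-.5,145+(v+.5)/4-.5)
S=lambda u,v:(250+(u+.5)/4-.5,130+(v+.5)/4-.5)
np.set_printoptions(precision=1,suppress=True)
# jig: front-left, back-left plate corners z24, tray outer corners z26
pts=[((145,190),24,(110,75)),((117,408),24,(-80,75)),((414,216),26,(110,-149)),((392,438),26,(-80,-149))]
W=np.array([plane(t,*T(*p),z)[:2] for p,z,_ in pts]);J=np.array([j for *_,j in pts],float)
wc,jc=W.mean(0),J.mean(0);H=(J-jc).T@(W-wc);yaw=np.arctan2(H[0,1]-H[1,0],H[0,0]+H[1,1])
R=np.array([[np.cos(yaw),-np.sin(yaw)],[np.sin(yaw),np.cos(yaw)]]);o=wc-R@jc
print("jig",o,np.degrees(yaw),"resid",(R@J.T).T+o-W)
print("tray outer corners tri",tri(t,T(414,216),s,S(355,258)),tri(t,T(392,438),s,S(552,402)))
for n,a,b in(("pivot",(238,217),(222,332)),("pin",(91,216),(89,425)),("chipbar",(233,326),(319,437)),("round",(212,355),(332,473)),("sq",(199,383),(350,505)),
  ("ribL",(622,183),(468,90)),("ribR",(682,208),(522,72)),("finialtip",(711,385),(713,118)),("screwpost",(258,254),(268,360))):
    p,e=tri(t,T(*a),s,S(*b)); print(n,p,"gap %.1f"%e,"jig",R.T@(p[:2]-o))
def rect(m):
    c=max(cv2.findContours(m,0,cv2.CHAIN_APPROX_NONE)[0],key=cv2.contourArea);return cv2.minAreaRect(c)
hsv=cv2.cvtColor(t["frame"],cv2.COLOR_BGR2HSV)
m=cv2.inRange(hsv,(5,120,60),(20,255,255));m[:,:380]=0;m[:,440:]=0;m[240:]=0;m[:180]=0
r=rect(m);print(r);b=cv2.boxPoints(r)
P=np.array([plane(t,*q,22)[:2] for q in b]);print("scr corners",P,"c",P.mean(0),plane(t,*r[0],30))
e=[P[1]-P[0],P[2]-P[1]];L=max(e,key=np.linalg.norm);print(np.linalg.norm(e[0]),np.linalg.norm(e[1]),np.degrees(np.arctan2(L[1],L[0])))
p=robot.state();from scipy.spatial.transform import Rotation as Q
print(Q.from_quat(p["orientation"]).as_matrix())
E
```

```text
jig [504.   71.7] -6.5820337326964635 resid [[ 1.8 -2.7]
 [-2.1 -3.2]
 [ 1.3  2.8]
 [-1.   3.1]]
tray outer corners tri (array([591.5, -93.9,  22.7]), np.float64(8.689713748437288)) (array([407. , -71. ,  22.3]), np.float64(3.606084567180671))
pivot [586.4  53.6  67.1] gap 4.8 jig [83.9 -8.5]
pin [586.  172.6  83.1] gap 4.2 jig [ 69.9 109.6]
chipbar [499.8  59.8  34.9] gap 4.8 jig [ -2.8 -12.3]
round [475.7  77.3  35.6] gap 4.9 jig [-28.8   2.3]
sq [452.8  88.3  34.1] gap 4.5 jig [-52.8  10.6]
ribL [ 611.2 -261.6   67.1] gap 5.1 jig [ 144.6 -318.8]
ribR [ 591.1 -309.3   66.6] gap 2.4 jig [ 130.2 -368.5]
finialtip [ 441.5 -322.    91. ] gap 8.6 jig [ -17.  -398.3]
screwpost [559.1  38.6  46.7] gap 3.4 jig [ 58.6 -26.6]
((410.89215087890625, 194.9045867919922), (29.888866424560547, 9.40468692779541), 14.931416511535645)
scr corners [[ 604.4 -234.4]
 [ 635.7 -243.7]
 [ 608.1 -340. ]
 [ 577.1 -330.6]] c [ 606.3 -287.2] [ 604.8 -285.8   30. ]
32.57371493869633 100.26125458985979 -105.98633105682798
[[-0.   0.9 -0.4]
 [-0.  -0.4 -0.9]
 [-1.   0.   0. ]]
```

```bash
python3 - <<'E'
from h import *
t=robot.snapshot("top");s=robot.snapshot("side")
T=lambda u,v:(250+(u+.5)/4-.5,145+(v+.5)/4-.5)
S=lambda u,v:(250+(u+.5)/4-.5,130+(v+.5)/4-.5)
np.set_printoptions(precision=1,suppress=True)
yaw=np.radians(-6.6);R=np.array([[np.cos(yaw),-np.sin(yaw)],[np.sin(yaw),np.cos(yaw)]])
for n,a,b,z,j in(("pivot",(238,217),(222,332),64,(85,0)),("pin",(91,216),(89,425),82,(69.5,119)),("post",(258,254),(268,360),44,(60,-18)),
 ("bndN",(330,212),(300,312),24,(110,-75)),("bndS",(307,430),(486,455),24,(-80,-75)),("plTL",(145,190),None,24,(110,75)),("plBL",(117,408),(300,598),24,(-80,75)),
 ("trTR",(414,216),(355,258),26,(110,-149)),("trBR",(392,438),(552,402),26,(-80,-149))):
    p=plane(t,*T(*a),z)[:2]; q=plane(s,*S(*b),z)[:2] if b else p*np.nan
    print(n,"top",p,"->o",p-R@j,"side",q,"->o",q-R@j)
g=cv2.cvtColor(t["frame"],6)
print(g[225,270:360]); 
E
```

```text
pivot top [589.   55.1] ->o [504.6  64.8] side [586.   50.5] ->o [501.6  60.3]
pin top [588. 174.] ->o [505.3  63.8] side [584.8 171.1] ->o [502.   60.9]
post top [561.   39.5] ->o [503.5  64.3] side [559.1  36. ] ->o [501.6  60.8]
bndN top [599.4 -20.8] ->o [498.7  66.3] side [582.7 -26.6] ->o [482.   60.5]
bndS top [415.8   0.1] ->o [503.8  65.5] side [413.   -5.5] ->o [501.1  59.8]
plTL top [620.1 136.3] ->o [502.2  74.5] side [nan nan] ->o [nan nan]
plBL top [435.3 158.6] ->o [506.1  74.9] side [436.3 152.7] ->o [507.1  69. ]
trTR top [594.9 -91.7] ->o [502.7  68.9] side [585.4 -92.7] ->o [493.3  68. ]
trBR top [408.5 -70.2] ->o [505.1  68.6] side [404.  -68.6] ->o [500.6  70.2]
[142 142 144 146 149 149 148 148 147 147  99  84  85  83  78  77  76  76
  76  78  77  77  76  77  76  77  76  77  77  78  78  80  78  77  72 102
 114 131 143 202 210 115  78  79  76  75  74  74  75  76  75  75  75  74
  74  76  74  75  75  86 119 125 125 125 127 126 127 127 125 126 126 127
 130 130 129 128  86  72  72  71  97 127 145 151 150 149 146 144 142 140]
```

```bash
cat > go.py <<'E'
import sys
from h import *
from scipy.spatial.transform import Rotation as Q
def show(x=None,y=None,z=None,yaw=None):
    s=robot.state();M=Q.from_quat(s["orientation"]).as_matrix();p=s["tcp_pos"]
    w=np.degrees(np.arctan2(M[1,2],M[0,2]))
    print("t %.1f tcp"%s["time"],p.round(1),"toolz yaw %.1f"%w,"tilt",M[:,0].round(3),"F",s["force"].round(1),"grip %.3f"%s["gripper_width"],"q",s["q"].round(2))
    if x is not None:
        d=M.T@(np.array([x,y,z])-p)/10
        print("  shift cm",d.round(2),"twist", None if yaw is None else round(-((yaw-w+180)%360-180),1))
if __name__=="__main__": show(*map(float,sys.argv[1:]))
E
python3 go.py 605.5 -287 300 164.5
```

```text
t 0.4 tcp [216.3 559.7 404.5] toolz yaw -111.1 tilt [-0. -0. -1.] F [-0.4 -0.4  0.7] grip 0.997 q [ 1.54  0.04  0.08 -0.   -1.62 -0.33]
  shift cm [10.48 66.83 64.94] twist 84.4
```

```bash
python3 -m crank '[[[0,3,3],0],[[0,6.5,6.3],0],[[0,10,9.7],0],[[0,13.5,13.1],0],[[0,17,16.5],0]]' 100 60
python3 -m crank '[[[0,3.5,3.4],0],[[0,7,6.8],0],[[0,10.5,10.2],0],[[0,14,13.6],0],[[0,17.5,17],0]]'
python3 -m crank '[[[0,3.5,3.4],0],[[0,7,6.8],0],[[0,10.5,10.2],0],[[0,14,13.6],0],[[0,17.5,17],0]]'
python3 go.py 605.5 -287 300 164.5
```

```text
time: 0.9
tcp_pos: [315.7, 342.6, 404.7]
orientation: [0.583, 0.4, -0.583, 0.4]
force: [1.4, 0.4, 0.8]
gripper_width: 1.0
time: 1.4
tcp_pos: [417.9, 118.9, 405.2]
orientation: [0.584, 0.4, -0.582, 0.4]
force: [0.5, 0.2, 1.2]
gripper_width: 0.999
time: 1.9
tcp_pos: [520.4, -104.8, 405.3]
orientation: [0.584, 0.4, -0.582, 0.4]
force: [1.8, 1.0, 0.4]
gripper_width: 0.998
t 1.9 tcp [ 520.4 -104.8  405.3] toolz yaw -111.1 tilt [ 0.002  0.002 -1.   ] F [1.8 1.  0.4] grip 0.998 q [ 0.18 -0.15 -0.09 -0.   -1.62  1.02]
  shift cm [10.52 14.47 13.97] twist 84.4
```

```bash
python3 -m crank '[[[1,3.5,3.4],8],[[3,7,6.8],16],[[5,10.5,10.2],24],[[8,14,13.6],33],[[8,14.5,14],41]]' >/dev/null
python3 -m crank '[[[0,0,0],8],[[0,0,0],16],[[0,0,0],25],[[0,0,0],33],[[0,0,0],41]]' > /dev/null
python3 -m crank '[[[0,0,0],2],[[0,0,0],2],[[0,0,0],2],[[0,0,0],2],[[0,0,0],2]]' > /dev/null
python3 go.py 605.5 -287 300 164.5
python3 - <<'E'
from h import *
t=robot.snapshot("top");s=robot.snapshot("side")
crop(s,"pics/s5.png",290,60,170,150,4)
E
```

```text
t 3.4 tcp [ 605.7 -290.5  320. ] toolz yaw 164.1 tilt [-0.004  0.004 -1.   ] F [-0.1 -0.2  0.2] grip 0.999 q [-0.15  0.24  0.15 -0.   -1.49 -0.13]
  shift cm [ 2.   -0.32  0.11] twist -0.4
```

View pics/s5.png

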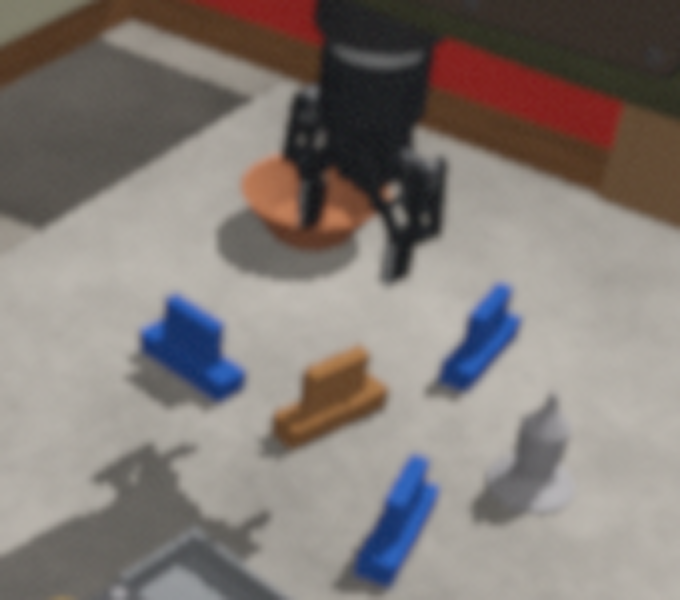

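```bash
python3 -m crank '[[[2,-0.3,0.1],0],[[5,-0.3,0.1],0],[[7,-0.3,0.1],0],[[9,-0.3,0.1],0],[[10,-0.3,0.1],0]]' 55 60
python3 -m crank '[[[1,0,0],0],[[1.8,0,0],0],[[1.8,0,0],0],[[1.8,0,0],0],[[1.8,0,0],0]]'
python3 go.py 605.5 -287 202 164.5
```

```text
time: 4.0
tcp_pos: [604.7, -286.8, 217.7]
orientation: [-0.698, 0.097, 0.703, 0.099]
force: [-0.0, -0.2, 0.2]
gripper_width: 0.554
time: 4.5
tcp_pos: [604.9, -286.8, 200.9]
orientation: [-0.698, 0.097, 0.702, 0.099]
force: [0.6, -0.2, -0.4]
gripper_width: 0.55
t 4.5 tcp [ 604.9 -286.8  200.9] toolz yaw 164.1 tilt [-0.005  0.004 -1.   ] F [ 0.6 -0.2 -0.4] grip 0.550 q [-0.15  0.29 -0.01 -0.   -1.28 -0.13]
  shift cm [-0.11  0.   -0.06] twist -0.4
```

Close with moderate force, then look at force and width.

```bash
python3 -m crank '[[[0,0,0],0],[[0,0,0],0],[[0,0,0],0],[[0,0,0],0],[[0,0,0],0]]' 0 50 >/dev/null
python3 -m crank '[[[0,0,0],0],[[0,0,0],0],[[0,0,0],0],[[0,0,0],0],[[0,0,0],0]]' >/dev/null
python3 go.py 605.5 -287 202 164.5
python3 - <<'E'
from h import *
t=robot.snapshot("top");s=robot.snapshot("side")
a=cv2.resize(t["frame"][130:260,350:450],None,fx=4,fy=4,interpolation=2);b=cv2.resize(s["frame"][60:190,330:430],None,fx=4,fy=4,interpolation=2)
cv2.imwrite("pics/g6.png",np.hstack([a,b]))
E
```

```text
t 5.5 tcp [ 605.1 -286.8  201.5] toolz yaw 164.1 tilt [-0.004  0.004 -1.   ] F [ 1.7 -0.8  1.3] grip 0.182 q [-0.15  0.29 -0.01 -0.   -1.28 -0.13]
  shift cm [-0.05  0.01 -0.04] twist -0.4
```

View pics/g6.png

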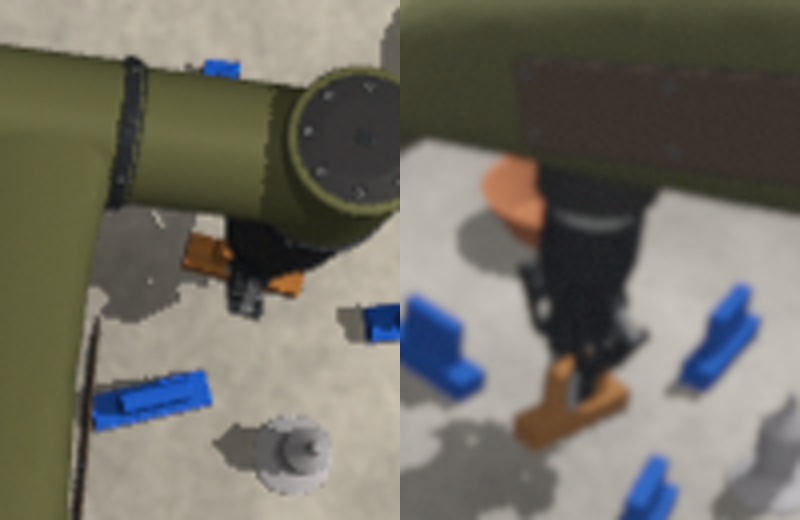

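```bash
python3 -m crank '[[[-1,0,0],0],[[-3,0,0],0],[[-6,0,0],0],[[-9,0,0],0],[[-11,0,0],0]]' 0 70
python3 -m crank '[[[0,0,0],-8],[[0,0,0],-16],[[0,0,0],-24],[[0,0,0],-32],[[0,0,0],-40]]' >/dev/null
python3 -m crank '[[[0,0,0],-8],[[0,0,0],-16],[[0,0,0],-24],[[0,0,0],-32],[[0,0,0],-40]]' >/dev/null
python3 -m crank '[[[0,0,0],-8],[[0,0,0],-16],[[0,0,0],-19],[[0,0,0],-19],[[0,0,0],-19]]' >/dev/null
python3 go.py 490.2 122 300 -96.6
```

```text
time: 6.1
tcp_pos: [605.4, -287.3, 314.2]
orientation: [-0.699, 0.097, 0.701, 0.099]
force: [0.3, -0.1, -1.7]
gripper_width: 0.174
t 7.6 tcp [ 604.8 -287.2  313.4] toolz yaw -96.4 tilt [-0.006  0.004 -1.   ] F [ 0.2  0.3 -1.9] grip 0.171 q [-0.15  0.23  0.13 -0.   -1.48  1.61]
  shift cm [  1.59 -15.91 -39.4 ] twist 0.2
```

```bash
python3 -m crank '[[[0,-1.5,-3.5],0],[[0,-3,-7.5],0],[[0,-5,-12],0],[[0,-6.5,-16],0],[[0,-8,-20],0]]' >/dev/null
python3 -m crank '[[[0,-1.5,-4],0],[[0,-3.5,-8.5],0],[[0,-5.5,-13],0],[[0,-7,-17],0],[[0,-8,-19.4],0]]' >/dev/null
python3 -m crank '[[[0,0,0],0],[[0,0,0],0],[[0,0,0],0],[[0,0,0],0],[[0,0,0],0]]'
python3 go.py 490.2 122 227 -96.6
python3 - <<'E'
from h import *
t=robot.snapshot("top");s=robot.snapshot("side")
a=cv2.resize(t["frame"][160:270,250:360],None,fx=3.6,fy=3.6,interpolation=2);b=cv2.resize(s["frame"][180:290,260:370],None,fx=3.6,fy=3.6,interpolation=2)
cv2.imwrite("pics/g7.png",np.hstack([a,b]))
E
```

```text
time: 9.1
tcp_pos: [487.9, 125.2, 316.5]
orientation: [-0.527, -0.474, 0.528, -0.468]
force: [0.1, 0.6, -2.9]
gripper_width: 0.178
t 9.1 tcp [487.9 125.2 316.5] toolz yaw -96.5 tilt [-0.005  0.005 -1.   ] F [ 0.1  0.6 -2.9] grip 0.178 q [ 0.65 -0.21 -0.31 -0.01 -1.47  0.81]
  shift cm [8.94 0.31 0.33] twist 0.1
```

View pics/g7.png

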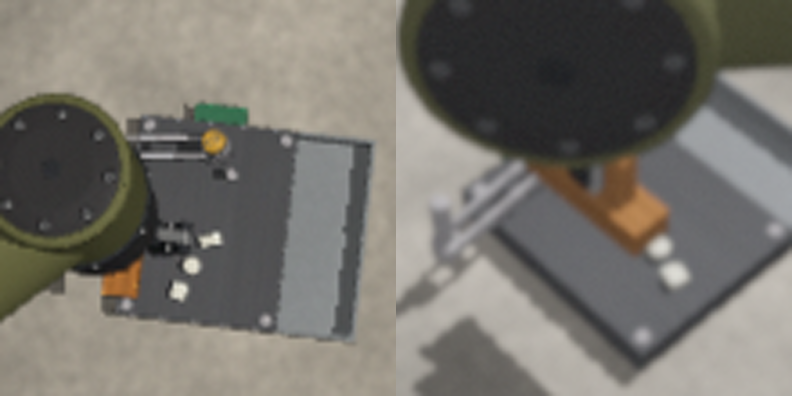

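```bash
python3 - <<'E'
from h import *
t=robot.snapshot("top");s=robot.snapshot("side")
yaw=np.radians(-6.6);R=np.array([[np.cos(yaw),-np.sin(yaw)],[np.sin(yaw),np.cos(yaw)]]);o=np.array([503.5,63])
f=lambda u,v,c:(c[0]+(u+.5)/3.6-.5,c[1]+(v+.5)/3.6-.5)
for a,z in(((103,294),137),((137,298),137)):
    p=plane(t,*f(*a,(250,160)),z);print("top",p,R.T@(p[:2]-o))
for a,z in((((638-396),235),137),((668-396,208),137)):
    p=plane(s,*f(*a,(260,180)),z);print("side",p,R.T@(p[:2]-o))
E
```

```text
top [444.77744178 146.67270599 137.        ] [-67.95049246  76.36878385]
top [441.11671201 117.50466148 137.        ] [-68.23446979  46.97328896]
side [441.70957989 141.97408759 137.        ] [-70.4579771   71.34869299]
side [440.82658156 114.18531559 137.        ] [-68.14116133  43.64259438]
```

```bash
python3 -m crank '[[[2,0.3,0.3],0],[[4,0.3,0.3],0],[[6,0.3,0.3],0],[[7.5,0.3,0.3],0],[[8.2,0.3,0.3],0]]' >/dev/null
python3 -m crank '[[[0,0,0],0],[[0,0,0],0],[[0,0,0],0],[[0,0,0],0],[[0,0,0],0]]' >/dev/null
python3 go.py 490.2 122 227 -96.6
```

```text
t 10.3 tcp [489.9 122.6 233.4] toolz yaw -96.5 tilt [-0.006  0.005 -1.   ] F [-0.2 -0.5 -1.8] grip 0.181 q [ 0.64 -0.17 -0.42 -0.01 -1.32  0.82]
  shift cm [0.64 0.04 0.06] twist 0.1
```

```bash
python3 -m crank '[[[0.3,0,0],0],[[0.6,0,0],0],[[0.6,0,0],0],[[0.6,0,0],0],[[0.6,0,0],0]]' >/dev/null
python3 go.py 490.2 122 227 -96.6
python3 -m crank '[[[0,0,0.7],0],[[0,0,1.4],0],[[0,0,2.2],0],[[0,0,3],0],[[0,0,3.8],0]]' >/dev/null
python3 go.py 490.2 122 227 -96.6
```

```text
t 10.8 tcp [489.9 122.6 227.4] toolz yaw -96.5 tilt [-0.006  0.005 -1.   ] F [-0.2  0.7 -1.3] grip 0.173 q [ 0.64 -0.16 -0.43 -0.01 -1.3   0.82]
  shift cm [0.04 0.04 0.06] twist 0.1
t 11.3 tcp [485.5  84.  227.4] toolz yaw -96.5 tilt [-0.006  0.005 -1.   ] F [ 0.7  1.1 -2.2] grip 0.177 q [ 0.58 -0.2  -0.46 -0.01 -1.31  0.88]
  shift cm [ 0.05  0.04 -3.82] twist 0.1
```

```bash
python3 -m crank '[[[0.05,0,0.8],0],[[0.05,0,1.6],0],[[0.05,0,2.4],0],[[0.05,0,3.2],0],[[0.05,0,4],0]]' >/dev/null
python3 go.py 490.2 122 227 -96.6
python3 -m crank '[[[0,0,0.8],0],[[0,0,1.6],0],[[0,0,2.4],0],[[0,0,3.2],0],[[0,0,4],0]]' >/dev/null
python3 go.py 490.2 122 227 -96.6
python3 -m crank '[[[0,0,0.7],0],[[0,0,1.4],0],[[0,0,1.4],0],[[0,0,1.4],0],[[0,0,1.4],0]]' >/dev/null
python3 go.py 490.2 122 227 -96.6
python3 - <<'E'
from h import *
t=robot.snapshot("top");s=robot.snapshot("side")
a=cv2.resize(t["frame"][160:270,250:360],None,fx=3.6,fy=3.6,interpolation=2);b=cv2.resize(s["frame"][170:280,290:400],None,fx=3.6,fy=3.6,interpolation=2)
cv2.imwrite("pics/g8.png",np.hstack([a,b]))
E
```

```text
t 11.8 tcp [480.9  43.7 226.7] toolz yaw -96.5 tilt [-0.006  0.005 -1.   ] F [ 1.   0.1 -1.7] grip 0.180 q [ 0.51 -0.23 -0.49 -0.01 -1.31  0.95]
  shift cm [ 0.    0.04 -7.89] twist 0.1
t 12.3 tcp [476.3   3.2 226.5] toolz yaw -96.5 tilt [-0.006  0.005 -1.   ] F [ 0.6 -1.1 -0.7] grip 0.174 q [ 0.43 -0.25 -0.5  -0.01 -1.32  1.03]
  shift cm [ 1.000e-02  4.000e-02 -1.196e+01] twist 0.1
t 12.8 tcp [474.7 -10.5 226.4] toolz yaw -96.5 tilt [-0.006  0.005 -1.   ] F [-0.5 -0.1 -1.1] grip 0.176 q [ 0.4  -0.25 -0.51 -0.01 -1.32  1.06]
  shift cm [  0.     0.04 -13.34] twist 0.1
```

View pics/g8.png

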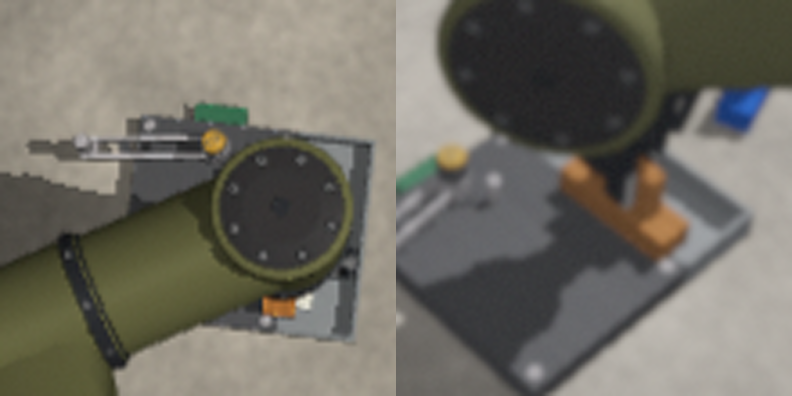

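```bash
python3 -m crank '[[[-1,0,0],0],[[-3,0,0],0],[[-6,0,0],0],[[-8,0,0],0],[[-9,0,0],0]]' >/dev/null
python3 go.py 605 -287 316 164.1
python3 -m crank '[[[0,1.5,3],8],[[0,3,7],16],[[0,4.5,11],24],[[0,6,15],32],[[0,8,19],40]]' >/dev/null
python3 -m crank '[[[0,0,0],8],[[0,0,0],16],[[0,0,0],24],[[0,0,0],32],[[0,0,0],40]]' >/dev/null
python3 go.py 605 -287 316 164.1
python3 - <<'E'
from h import *
t=robot.snapshot("top");s=robot.snapshot("side")
a=cv2.resize(t["frame"][160:270,250:360],None,fx=3.6,fy=3.6,interpolation=2);b=cv2.resize(s["frame"][180:290,280:390],None,fx=3.6,fy=3.6,interpolation=2)
cv2.imwrite("pics/g9.png",np.hstack([a,b]))
E
```

```text
t 13.4 tcp [475.6 -10.8 319.5] toolz yaw -96.4 tilt [-0.002  0.006 -1.   ] F [ 0.  -0.3 -2.2] grip 0.176 q [ 0.4  -0.29 -0.37 -0.01 -1.49  1.06]
  shift cm [ 0.17 15.95 26.  ] twist 99.5
t 14.4 tcp [ 533.8 -210.1  317.5] toolz yaw -177.1 tilt [-0.004  0.006 -1.   ] F [-0.3  0.5 -1.9] grip 0.176 q [-0.03 -0.02 -0.13 -0.01 -1.46  0.08]
  shift cm [ 0.08  8.04 -6.72] twist 18.8
```

View pics/g9.png

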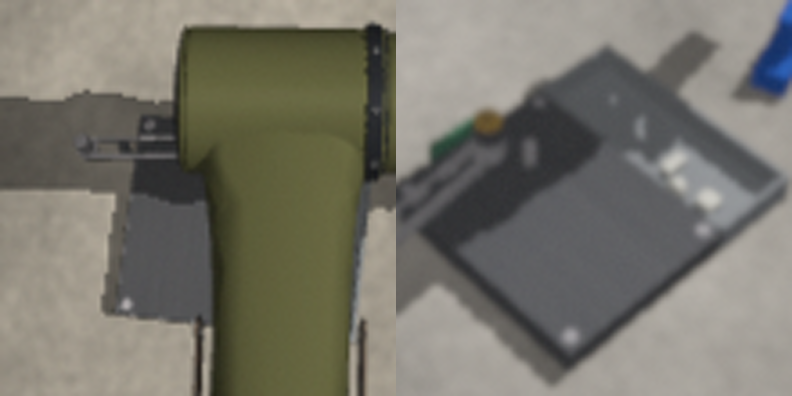

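The side view shows the plate empty, with three offcuts on the tray floor at (672,163), (681,183) and (709,199). Next I put the block back.

```bash
python3 -m crank '[[[0,3,-2.5],8],[[0,6,-5],16],[[0,8,-6.7],18.8],[[0,8,-6.7],18.8],[[0,8,-6.7],18.8]]' >/dev/null
python3 go.py 605 -287 202 164.1
python3 -m crank '[[[2,0,0],0],[[5,0,0],0],[[8,0,0],0],[[9.5,0,0],0],[[10,0,0],0]]' >/dev/null
python3 -m crank '[[[0,0,0],0],[[0,0,0],0],[[0,0,0],0],[[0,0,0],0],[[0,0,0],0]]' >/dev/null
python3 go.py 605 -287 202 164.1
```

```text
t 15.0 tcp [ 605.3 -286.4  315.6] toolz yaw 164.5 tilt [-0.005  0.007 -1.   ] F [ 0.3 -0.2 -1.8] grip 0.177 q [-0.15  0.23  0.14 -0.01 -1.48 -0.12]
  shift cm [11.36  0.12 -0.07] twist 0.4
t 16.0 tcp [ 604.2 -285.1  214.7] toolz yaw 164.7 tilt [-0.007  0.007 -1.   ] F [ 0.  -0.6 -1.6] grip 0.180 q [-0.14  0.28  0.   -0.01 -1.31 -0.12]
  shift cm [ 1.27  0.17 -0.13] twist 0.6
```

```bash
python3 -m crank '[[[0.4,0.1,-0.1],0],[[0.8,0.1,-0.1],0],[[1.1,0.1,-0.1],0],[[1.3,0.1,-0.1],0],[[1.3,0.1,-0.1],0]]' >/dev/null
python3 go.py 605 -287 202 164.1
```

```text
t 16.5 tcp [ 604.9 -286.2  201.7] toolz yaw 164.7 tilt [-0.007  0.007 -1.   ] F [ 0.1 -0.6 -1.2] grip 0.179 q [-0.15  0.29 -0.01 -0.01 -1.28 -0.12]
  shift cm [-0.03  0.07 -0.03] twist 0.6
```

```bash
python3 -m crank '[[[0.05,0,0],0],[[0.1,0,0],0],[[0.1,0,0],0],[[0.1,0,0],0],[[0.1,0,0],0]]' >/dev/null
python3 go.py
python3 -m crank '[[[0,0,0],0],[[0,0,0],0],[[0,0,0],0],[[0,0,0],0],[[0,0,0],0]]' 50 >/dev/null
python3 go.py
python3 -m crank '[[[-1,0,0],0],[[-3,0,0],0],[[-6,0,0],0],[[-9,0,0],0],[[-12,0,0],0]]'
```

```text
t 17.0 tcp [ 604.9 -286.2  201.6] toolz yaw 164.7 tilt [-0.007  0.007 -1.   ] F [-3.   2.8  5.4] grip 0.178 q [-0.15  0.29 -0.01 -0.01 -1.28 -0.12]
t 17.5 tcp [ 604.9 -286.2  201.3] toolz yaw 164.7 tilt [-0.007  0.007 -1.   ] F [ 0.5  0.8 -0.7] grip 0.503 q [-0.15  0.29 -0.01 -0.01 -1.28 -0.12]
time: 18.0
tcp_pos: [605.6, -287.1, 323.6]
orientation: [-0.698, 0.092, 0.703, 0.096]
force: [0.2, 0.4, 0.1]
gripper_width: 0.498
```

```bash
python3 -m crank '[[[0,0,0],-8],[[0,0,0],-16],[[0,0,0],-24],[[0,0,0],-32],[[0,0,0],-40]]' >/dev/null
python3 -m crank '[[[0,0,0],-8],[[0,0,0],-16],[[0,0,0],-24],[[0,0,0],-32],[[0,0,0],-40]]' >/dev/null
python3 -m crank '[[[0,0,0],-8],[[0,0,0],-16],[[0,0,0],-18],[[0,0,0],-18],[[0,0,0],-18]]' >/dev/null
python3 go.py 587 173 300 -97
python3 - <<'E'
from h import *
t=robot.snapshot("top");s=robot.snapshot("side")
a=cv2.resize(t["frame"][150:260,280:390],None,fx=3.6,fy=3.6,interpolation=2);b=cv2.resize(s["frame"][110:220,330:440],None,fx=3.6,fy=3.6,interpolation=2)
cv2.imwrite("pics/g10.png",np.hstack([a,b]))
E
```

```text
t 19.5 tcp [ 605.5 -287.2  326.1] toolz yaw -96.7 tilt [-0.004  0.006 -1.   ] F [ 0.4 -1.  -0.3] grip 0.499 q [-0.15  0.23  0.16 -0.   -1.5   1.6 ]
  shift cm [  2.88  -7.22 -45.47] twist 0.3
```

View pics/g10.png

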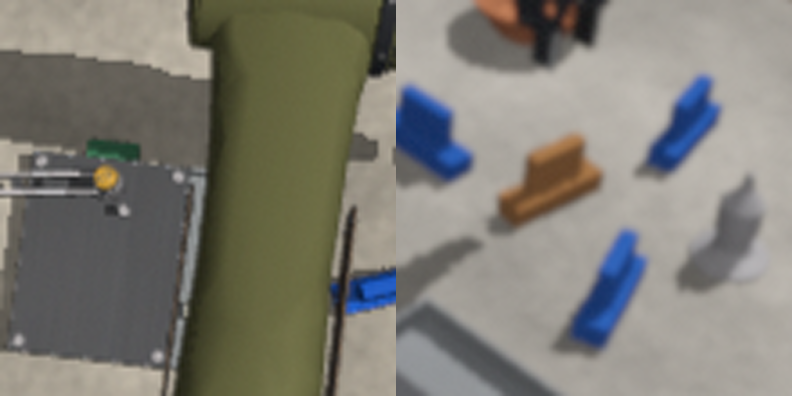

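The block stands upright on the bench at (550,180), released, and the plate is clear in the top view. Next I go to the handle.

```bash
python3 -m crank '[[[0,-0.5,-4],0],[[0,-1,-9],0],[[0,-2,-13.5],0],[[0,-3,-18],0],[[0,-3.6,-22.5],0]]' >/dev/null
python3 -m crank '[[[0,-0.5,-4.5],0],[[0,-1,-9],0],[[0,-2,-13.5],0],[[0,-3,-18],0],[[0,-3.6,-22.5],0]]' >/dev/null
python3 -m crank '[[[1,0,-0.4],0],[[2,0,-0.4],0],[[2.8,0,-0.4],0],[[2.8,0,-0.4],0],[[2.8,0,-0.4],0]]' >/dev/null
python3 go.py 587 173 221 -97
```

```text
t 21.1 tcp [586.  174.6 301.6] toolz yaw -96.9 tilt [-0.003  0.006 -1.   ] F [0.3 0.6 0.9] grip 0.500 q [ 0.61  0.08 -0.06 -0.01 -1.43  0.84]
  shift cm [8.06 0.14 0.19] twist 0.1
```

```bash
python3 -m crank '[[[2,0.1,0.1],0],[[4,0.1,0.1],0],[[6,0.1,0.1],0],[[7,0.1,0.1],0],[[7.3,0.1,0.1],0]]' >/dev/null
python3 -m crank '[[[0.2,0,0],0],[[0.5,0,0],0],[[0.7,0,0],0],[[0.7,0,0],0],[[0.7,0,0],0]]' >/dev/null
python3 go.py 587 173 221 -97
python3 -m crank '[[[0,0,0],0],[[0,0,0],0],[[0,0,0],0],[[0,0,0],0],[[0,0,0],0]]' 0 40 >/dev/null
python3 -m crank '[[[0,0,0],0],[[0,0,0],0],[[0,0,0],0],[[0,0,0],0],[[0,0,0],0]]' >/dev/null
python3 go.py 587 173 221 -97
python3 - <<'E'
from h import *
s=robot.snapshot("side");crop(s,"pics/g11.png",250,180,100,100,5)
E
```

```text
t 22.1 tcp [586.7 173.3 221.2] toolz yaw -96.9 tilt [-0.004  0.005 -1.   ] F [ 0.3  0.  -1. ] grip 0.497 q [ 0.61  0.13 -0.16 -0.01 -1.29  0.84]
  shift cm [0.02 0.03 0.03] twist 0.1
t 23.1 tcp [586.8 172.3 221.7] toolz yaw -96.9 tilt [-0.004  0.003 -1.   ] F [-0.5 -2.1  1.6] grip 0.149 q [ 0.61  0.13 -0.16 -0.   -1.29  0.84]
  shift cm [ 0.07  0.01 -0.07] twist 0.1
```

View pics/g11.png

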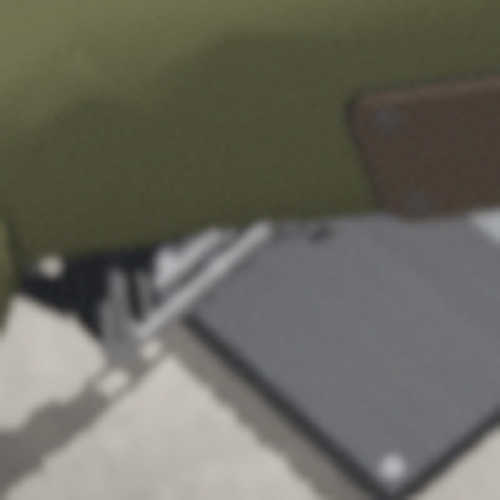

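```bash
cat > arc.py <<'E'
from h import *
from scipy.spatial.transform import Rotation as Q
import sys
st=float(sys.argv[1]) if len(sys.argv)>1 else 4
s=robot.state();M=Q.from_quat(s["orientation"]).as_matrix();p=s["tcp_pos"];c=np.array([588.5,52.3])
g=p+155*M[:,0];d=g[:2]-c;a=np.arctan2(d[1],d[0])
print("t %.1f ang %.1f rad %.1f gz %.1f F"%(s["time"],np.degrees(a),np.hypot(*d),g[2]),s["force"].round(1),"tau",s["wrist_torque"].round(2),"grip %.3f"%s["gripper_width"],"q",s["q"].round(2))
for k in range(1,6):
    b=a+np.radians(st*k);w=np.r_[c+120*np.array([np.cos(b),np.sin(b)]),66]-g
    print(np.degrees(b).round(1),(M.T@w/10).round(2))
E
python3 arc.py 4
```

```text
t 23.1 ang 91.1 rad 120.5 gz 66.7 F [-0.6 -2.3  0.7] tau [-0.76  0.23  0.04] grip 0.151 q [ 0.61  0.13 -0.16 -0.   -1.29  0.84]
95.1 [ 0.07 -0.82  0.19]
99.1 [ 0.08 -1.63  0.39]
103.1 [ 0.08 -2.43  0.65]
107.1 [ 0.08 -3.2   0.97]
111.1 [ 0.08 -3.96  1.34]
```

```bash
python3 -m crank '[[[0,-0.8,0.15],0],[[0,-1.6,0.35],0],[[0,-2.4,0.6],0],[[0,-3.2,0.9],0],[[0,-4,1.3],0]]' >/dev/null; python3 arc.py 5
```

```text
t 23.6 ang 111.4 rad 122.0 gz 66.8 F [ 3.8  4.9 -2.9] tau [ 1.6  -1.21  0.33] grip 0.153 q [ 0.64  0.02 -0.27 -0.01 -1.28  0.81]
116.4 [ 0.08 -0.8   0.71]
121.4 [ 0.08 -1.65  1.32]
126.4 [ 0.08 -2.45  2.01]
131.4 [ 0.07 -3.18  2.76]
136.4 [ 0.07 -3.84  3.57]
```

```bash
python3 -m crank '[[[0,-0.8,0.6],0],[[0,-1.65,1.2],0],[[0,-2.45,1.9],0],[[0,-3.2,2.65],0],[[0,-3.9,3.45],0]]' >/dev/null; python3 arc.py 5
```

```text
t 24.1 ang 135.5 rad 125.4 gz 66.7 F [-8.6 18.   2.6] tau [5.48 2.87 0.29] grip 0.149 q [ 0.65 -0.12 -0.4  -0.01 -1.29  0.8 ]
140.5 [ 0.05 -0.18  1.18]
145.5 [ 0.05 -0.71  2.09]
150.5 [ 0.04 -1.15  3.03]
155.5 [ 0.03 -1.52  4.02]
160.5 [ 0.02 -1.79  5.03]
```

```bash
sed -i 's/588.5,52.3/581.5,52.6/' arc.py; python3 -m crank '[[[0,-0.2,-0.1],0],[[0,-0.3,-0.2],0],[[0,-0.3,-0.2],0],[[0,-0.3,-0.2],0],[[0,-0.3,-0.2],0]]' 0 80 >/dev/null; python3 arc.py 4
```

```text
t 24.6 ang 133.8 rad 120.8 gz 66.8 F [17.8 -9.5 -8.7] tau [-3.49 -5.56  0.16] grip 0.141 q [ 0.66 -0.13 -0.41 -0.01 -1.28  0.8 ]
137.8 [ 0.07 -0.45  0.72]
141.8 [ 0.07 -0.91  1.42]
145.8 [ 0.06 -1.32  2.15]
149.8 [ 0.06 -1.68  2.9 ]
153.8 [ 0.05 -1.98  3.68]
```

```bash
python3 -m crank '[[[0,-0.4,0.65],0],[[0,-0.85,1.35],0],[[0,-1.25,2.1],0],[[0,-1.6,2.85],0],[[0,-1.9,3.6],0]]' 0 60 >/dev/null; python3 arc.py 4
```

```text
t 25.1 ang 152.5 rad 122.0 gz 66.7 F [-6.3 19.5  6.7] tau [5.78 3.74 0.71] grip 0.142 q [ 0.63 -0.22 -0.49 -0.01 -1.29  0.82]
156.5 [ 0.06 -0.08  0.87]
160.5 [ 0.05 -0.29  1.68]
164.5 [ 0.04 -0.45  2.5 ]
168.5 [ 0.03 -0.55  3.33]
172.5 [ 0.02 -0.59  4.17]
```

```bash
python3 -m crank '[[[0,-0.15,0.4],0],[[0,-0.2,0.8],0],[[0,-0.3,1.2],0],[[0,-0.4,1.6],0],[[0,-0.45,2],0]]' >/dev/null; python3 arc.py 2
```

```text
t 25.6 ang 161.8 rad 123.6 gz 66.6 F [-14.3  11.1   9.2] tau [3.21 4.79 0.24] grip 0.140 q [ 0.61 -0.25 -0.52 -0.02 -1.3   0.85]
163.8 [0.05 0.28 0.49]
165.8 [0.04 0.22 0.9 ]
167.8 [0.04 0.17 1.32]
169.8 [0.03 0.13 1.73]
171.8 [0.02 0.11 2.15]
```

```bash
python3 -m crank '[[[0,-0.15,0.3],0],[[0,-0.25,0.5],0],[[0,-0.3,0.8],0],[[0,-0.3,1],0],[[0,-0.3,1.2],0]]' >/dev/null; python3 arc.py 2
```

```text
t 26.1 ang 167.3 rad 124.7 gz 66.7 F [ 3.4  4.6 -0.4] tau [ 1.   -1.08 -0.04] grip 0.138 q [ 0.59 -0.27 -0.53 -0.02 -1.31  0.87]
169.3 [0.06 0.43 0.47]
171.3 [0.05 0.4  0.89]
173.3 [0.04 0.39 1.3 ]
175.3 [0.04 0.4  1.72]
177.3 [0.03 0.42 2.14]
```

```bash
python3 -m crank '[[[0,0,0.25],0],[[0,0,0.5],0],[[0,0,0.6],0],[[0,0,0.6],0],[[0,0,0.6],0]]' >/dev/null; python3 arc.py 2
python3 -m crank '[[[0,0.05,0.25],0],[[0,0.05,0.4],0],[[0,0.05,0.4],0],[[0,0.05,0.4],0],[[0,0.05,0.4],0]]' >/dev/null; python3 arc.py 2; python3 go.py
```

```text
t 26.6 ang 169.6 rad 124.6 gz 66.7 F [ 2.   6.7 -0.5] tau [ 1.68 -0.44  0.2 ] grip 0.136 q [ 0.58 -0.28 -0.54 -0.02 -1.31  0.88]
171.6 [0.06 0.44 0.45]
173.6 [0.05 0.43 0.87]
175.6 [0.04 0.44 1.29]
177.6 [0.03 0.46 1.71]
179.6 [0.03 0.5  2.12]
t 27.1 ang 170.5 rad 124.6 gz 66.7 F [ 1.3 11.4  0.2] tau [3.09 0.08 0.32] grip 0.139 q [ 0.58 -0.28 -0.54 -0.02 -1.31  0.89]
172.5 [0.06 0.44 0.44]
174.5 [0.05 0.44 0.86]
176.5 [0.04 0.45 1.28]
178.5 [0.03 0.48 1.7 ]
180.5 [0.02 0.53 2.12]
t 27.1 tcp [459.1  69.4 221.7] toolz yaw -96.4 tilt [-0.003  0.024 -1.   ] F [ 1.3 11.4  0.2] grip 0.139 q [ 0.58 -0.28 -0.54 -0.02 -1.31  0.89]
```

```bash
python3 -m crank '[[[0,0,0.3],0],[[0,0,0.4],0],[[0,0,0.4],0],[[0,0,0.4],0],[[0,0,0.4],0]]' >/dev/null; python3 arc.py 2|head -1;python3 go.py
python3 - <<'E'
from h import *
s=robot.snapshot("side");t=robot.snapshot("top")
a=cv2.resize(t["frame"][160:270,250:360],None,fx=3.6,fy=3.6,interpolation=2);b=cv2.resize(s["frame"][180:290,280:390],None,fx=3.6,fy=3.6,interpolation=2)
cv2.imwrite("pics/g12.png",np.hstack([a,b]))
E
```

```text
t 27.6 ang 170.7 rad 124.6 gz 66.7 F [ 3.1 16.1 -2.5] tau [ 4.52 -0.94  0.38] grip 0.143 q [ 0.57 -0.29 -0.54 -0.03 -1.3   0.89]
t 27.6 tcp [458.5  67.9 221.6] toolz yaw -96.3 tilt [ 0.     0.031 -1.   ] F [ 3.1 16.1 -2.5] grip 0.143 q [ 0.57 -0.29 -0.54 -0.03 -1.3   0.89]
```

View pics/g12.png

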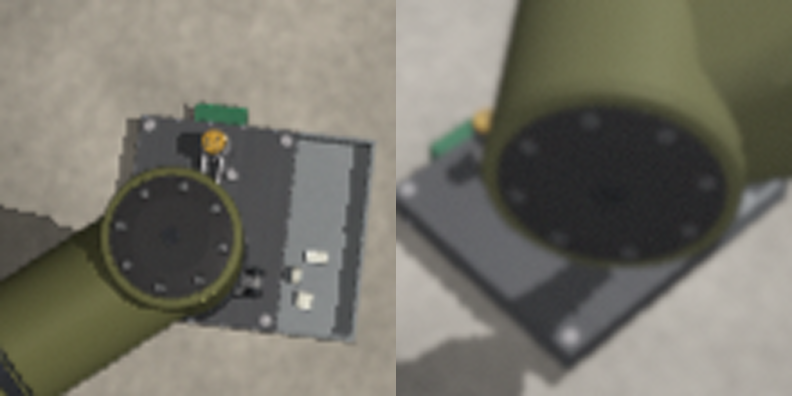

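```bash
python3 arc.py 2|head -1; python3 - <<'E'
from station import robot
print(robot.hand_in()); s=robot.state(); print(s["time"],s["force"].round(1),s["tcp_pos"].round(1),s["gripper_width"])
E
```

```text
t 27.8 ang 170.7 rad 124.6 gz 66.7 F [ 3.5 16.8 -2.2] tau [ 4.57 -0.93  0.33] grip 0.136 q [ 0.57 -0.29 -0.54 -0.03 -1.3   0.89]
the job is handed in; nothing more can be done
None
the job is handed in; nothing more can be done
```

I scraped all three offcuts into the tray with the wooden block and stood the block back upright at its original spot. Then I swung the sprung arm round to its stop and handed in at about 28 s, still gripping the handle.

**Last checks**
- **Offcuts:** the final top view shows three offcuts on the tray floor. The plate looked clear in the side view taken straight after scraping.
- **Scraper block:** it was seen upright and released. The blue blocks and the finial looked undisturbed; I took no later close look at the hook weight or the matchbox.
- **Sprung arm:** the last 4 mm of commanded push moved the handle only about 0.5 mm. The wrist force held at about 17 N, well above the 5.5 N spring, and the arm lay beside the stop post in the top view. I take this as fully against the stop.

**What disagreed**
- **Jig position:** the plate's left edge and the tray rim put the jig 5–10 mm away from where the pivot, pin, post and tray boundary did. The left edge probably includes shadow. I used the pivot, pin, post and boundary.
- **Handle grip:** during the swing the pin appears to have slipped about 7–9 mm along the finger pads. Sideways forces reached about 20 N, and I corrected the path. The gripper turned through about 84° against the expected 80°. I put the difference down to this slip, but did not measure the arm's angle separately.

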